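# Hang the filter caddy in the notch of the soaking tub's rim

### The job

Pick up the hook-on caddy holding the square glass filter, hook its bent lip over the grey tub's near rim towards the left-hand end (as the robot sees it), so that the filter is inside the tub, and slide it along the rim to the right, resting on it lightly, until it drops into the notch of the steel edge strip. Leave it hanging there upright, fully down in the notch, and let go. Be gentle: never push the caddy against the tub harder than 30 N, and leave everything else where it is.

Things in the scene. Friction and masses are not known exactly. Their poses are not given: they have to be found in the camera images.
- caddy: Loose white plastic hook-on caddy, 130-210 g, standing upright; a square glass filter in a black 72 mm frame is fixed in it. Origin: centre of its underside; z up, lip towards -x. Basket x -20..20, y -40..40 mm; back plate 80 mm wide, x -20..-16, z 0..88. Top centre: bridge 30 mm wide (y), x -33..-16, z 78..88, then the lip, 30 mm wide, x -33..-29, down to z 62, then flared out to x -38 at z 53.
- caddy_hook (a point): Centre of the underside of the caddy's bridge, midway in the 9 mm slot between lip and back plate: (-24.5, 0, 78) mm in the caddy; axes as the caddy. This rests on the rim: at z 101 mm in the tub when on the strip, at z 93 mm when fully down in the notch. Only the 30 mm wide bridge goes down into the notch.
- caddy_tab (a point): Middle of the upright grip tab on the caddy's bridge, (-24.5, 0, 117) mm in the caddy; axes as the caddy. Tab 10 mm thick (x), 30 mm wide (y), z 88..135 mm in the caddy.
- tub: Open grey plastic tub, fixed and rigid, 180 (x) by 300 (y) by 100 mm high, walls 5 mm, floor 4 mm. Origin: centre of its underside; z up; its near wall is the one towards -x (middle plane at x -87.5 mm), its left-hand end towards +y.
- tub_rim (a point): Middle of the near wall, (-87.5, 0, 101) mm in the tub; axes as the tub. Steel edge strip over the wall: 230 mm long, 5.6 mm thick, top at z 101. Mid-strip is one notch, 35 mm wide, 8 mm deep, mouth bevelled to 41 mm; its centre lies anywhere within 30 mm of this point along y and is NOT measured: hook on near y +70, slide to -y pressing a few N; over the notch the support vanishes.
- lens: Bystander: silver metal lens standing upright, 70 mm across, 78 mm high, origin under its centre. It and the caddy stand left and right of the tub, either way round.
- hood: Bystander: black silicone lens hood, an open ring 84 mm across, 40 mm high, origin under its centre.
- blower: Bystander: orange blower bulb standing nozzle up, 62 mm across, 110 mm high, origin under its centre.
- flat_filter: Bystander: spare square glass filter lying flat, 84 by 84 by 7 mm, origin under its centre.
- cap: Bystander: round dark plastic cap lying on the shelf, 62 mm across, 10 mm high, origin under its centre.
- tub_cap: Bystander: round dark plastic cap lying in the tub, towards its far wall, 52 mm across, 9 mm high, origin under its centre.
- dispenser: Bystander: upright push dispenser of round caps, fixed, 100 by 90 by 215 mm high, origin under its centre.
Things that resemble listed ones, but are neither listed nor needed, are in the scene too. Of the things that look like the caddy, the largest one is meant.

How it is judged:
On the way, in this order (a step that is already met when the one before it is completed fails the run):
1. the caddy's lip is hooked over the near rim, its bridge resting on the rim more than 40 mm left of the wall's middle, filter side inside the tub (x of caddy_hook in the frame of tub between -0.0945 and -0.0805 m and z of caddy_hook in the frame of tub between 0.098 and 0.106 m and x of caddy in the frame of tub above -0.078 m and angle between caddy's own z axis and vertical below 0.15 rad and y of caddy_hook in the frame of tub above 0.04 m and contact force between caddy and tub above 0.3 N), for 0.2 s.
2. the caddy has slid along and dropped fully into the notch (x of caddy_hook in the frame of tub between -0.0945 and -0.0805 m and z of caddy_hook in the frame of tub between 0.0905 and 0.0965 m and x of caddy in the frame of tub above -0.078 m and angle between caddy's own z axis and vertical below 0.15 rad and y of caddy_hook in the frame of tub between -0.04 and 0.04 m), for 0.2 s.
At the end, for the whole second after the job is handed in: The caddy hangs at rest from the tub's near rim, lip outside and filter inside, fully down in the notch: caddy_hook 90.5 to 96.5 mm above the tub's underside, within 7 mm of the wall's middle plane and within 40 mm of the wall's middle, caddy within 0.15 rad of upright (all of step 2 and linear speed of caddy below 0.02 m/s and angular speed of caddy below 0.2 rad/s); the robot touches nothing.
It fails at once if the caddy is pushed against the tub harder than 35 N (contact force between caddy and tub above 35 N).
It fails at once if a bystander is moved more than 25 mm (distance of any of lens, hood, blower, flat_filter, cap, tub_cap from where it was at the start of the episode above 0.025 m).
It also fails if it takes over 72 s, if anything falls off the work surface, if the arm or the gripper's body presses on something with over 40 N, if the wrist force passes 120 N, or if a joint passes its speed limit or range.

### The arm

A 6-joint arm with a two-finger parallel gripper is mounted at the origin on the work surface. World frame = base frame: x ahead of the robot, y to its left, z up, the work surface at z = 0. Lengths are in m, angles in rad, forces in N, time in s.
With the tool pointing down it reaches from about 0.325 to 0.925 m from the base axis. Payload 3.1 kg.
Tool frame: the origin (TCP) lies midway between the tips of the shut fingers; the grasp point (between the pads) lies 19 mm behind it (r.pinch_z is the distance from the TCP to the grasp point, in m); z points along the fingers, y is the line along which they close (so a half turn about z gives the same grasp; the last joint's range is limited). The gripper opens to 85 mm and grips with 20 to 120 N. Pads are 22 mm wide; open, the fingers measure 114 mm over their backs; the gripper's body (76 mm by 85 mm) begins 54 mm behind the grasp point. The pads swing forward as they close: fully open they stand 13 mm farther back than shut.
Start: joints at [-1.264, 0.217, 1.613, -0, 1.311, -0.112], TCP at [0.254, -0.571, 0.231] pointing down, gripper open.
Joint ranges: [-2.75, 2.75], [-0.78, 2.1], [0.31, 2.55], [-1.13, 4.27], [0.13, 2.63], [-2.58, 2.58]. Speed limits (rad/s): [2.79, 2.79, 3.14, 3.14, 3.14, 3.14].

### API

Orientations are given as a unit quaternion [x, y, z, w].
In Python, from plant import telemetry, capture, r gives the robot as it stands.
- The arm moves only by the tool arm_command, never from a script. Its argument "plan" is a list of rows, each a list of 3 entries, a list of its own where there are three numbers: the shift along the tool's x, y, z in cm, then the turn, a rotation vector about the tool's x, y, z in degrees, then the closure, from 0 (fully open) to 1 (shut). In form: [[[dx, dy, dz], [rx, ry, rz], grip], ...]. A call has 1 to 20 rows; each row shifts and turns the commanded pose from where the row before left it, along the tool's axes as they then stand; what a row does not reach is not made up. A row lasts 1/8 s, in which the tool goes at most 62.5 mm and 10.7 degrees, less where a joint would pass 70% of its speed; a pose out of reach is approached as far as the arm can. A call with a gripper value outside its range is refused whole. The fingers move at their own pace and stop on an object; "grip_force" is the grip in N (left out, the last holds). Time passes only in rows, so rows that do not move let the fingers close. It gives the time, the measured TCP pose, the force, the opening and the grip force at its end, in the units of the state.
- telemetry.read_state(): the state, without advancing time (a new reading comes with each control period).
- capture(name): name is "side" or "top"; returns a dict with "img" (420x560x3 uint8, red, green, blue), "z_map" (420x560 float32, m along the optical axis (not along the pixel's ray), 0 where there is no reading), "vertical_fov" (degrees; the focal length in pixels is half the picture's height over the tangent of half this angle, whatever the lens; pixels are square), "cx", "cy" (the principal point, pixels), "dist" ([k1, k2, p1, p2, k3] as OpenCV has them; the pictures are not rectified), "extrinsics" (4x4, takes a point from camera to world coordinates). Camera axes: x right, y down, z forward; pixel columns grow to the right and rows downward; lengths in m; the calibration is good to about 2 mm. A picture is of the moment at which its call begins.
- r.close_job(): hands the job in; it is judged then, once.
The state is a dict: "t": time; "q": joint angles; "joint_velocities": joint speeds; "tau": joint torques, N m; "ee_pos": TCP position; "tool_rot": TCP orientation; "wrist_force": force on the tool from outside, world axes, zero at the start; "torque": the same for the moment, N m; "width": finger opening in m; "grip_force": force on a finger pad.
Only numpy, scipy, OpenCV 4.12 (cv2) and the standard library are available. Lean on these libraries where they do the work, as an engineer would, in place of code of your own. Each camera call takes 0.05 s, during which the arm holds its last target. There are 200 camera calls.

## Working session

There is one attempt and no reset: what is moved stays moved. The work goes in short steps, Python scripts to look and compute and a tool call to move; the robot and the scene stay as the last step left them, time stands still between calls to the robot, and variables do not carry over. Pictures are saved under pics/ and viewed, at most 10 in all, crops included, and the job is handed in when it is done.

Besides the shell and the picture viewer there is one more tool, called after "Emit:" as name(argument=value, ...), one argument or row to a line, values as JSON. arm_command: Moves the arm, as the interface text tells. Its arguments: {"type":"object","properties":{"plan":{"type":"array","items":{"type":"array"}},"grip_force":{"type":"number"}},"required":["plan"]}

```bash
ls; mkdir -p pics; cat > h.py <<'E'
import numpy as np, cv2
from plant import telemetry, capture, r
def cam(n):
    c=capture(n); h=c["img"].shape[0]; f=h/2/np.tan(np.radians(c["vertical_fov"])/2)
    c["K"]=np.array([[f,0,c["cx"]],[0,f,c["cy"]],[0,0,1]]); c["d"]=np.array(c["dist"],float); c["T"]=np.array(c["extrinsics"])
    return c
def rays(c,uv):
    u=cv2.undistortPoints(np.array(uv,float).reshape(-1,1,2),c["K"],c["d"]).reshape(-1,2)
    return np.c_[u,np.ones(len(u))]
def onplane(c,uv,z):
    d=rays(c,uv)@c["T"][:3,:3].T; o=c["T"][:3,3]
    return o+d*((z-o[2])/d[:,2])[:,None]
def cloud(c):
    h,w=c["z_map"].shape; v,u=np.mgrid[:h,:w]
    p=rays(c,np.c_[u.ravel(),v.ravel()])*c["z_map"].reshape(-1,1)
    P=p@c["T"][:3,:3].T+c["T"][:3,3]; P[c["z_map"].ravel()==0]=np.nan
    return P.reshape(h,w,3)
def proj(c,P):
    Ti=np.linalg.inv(c["T"]); q=np.atleast_2d(P)@Ti[:3,:3].T+Ti[:3,3]
    return cv2.projectPoints(q,np.zeros(3),np.zeros(3),c["K"],c["d"])[0].reshape(-1,2)
def save(img,n,s=1):
    cv2.imwrite("pics/"+n,cv2.resize(img[:,:,::-1],None,fx=s,fy=s,interpolation=cv2.INTER_CUBIC))
E
python3 - <<'E'
from h import *
for n in("top","side"):
    c=cam(n); save(c["img"],n+"0.png"); print(n,c["T"].round(3).tolist(),c["vertical_fov"],c["dist"],(c["z_map"]>0).mean())
s=telemetry.read_state(); print(s["t"],s["wrist_force"],s["tool_rot"])
E
```

```text
pics
top [[0.004, -0.984, 0.179, 0.351], [-1.0, -0.004, 0.004, 0.044], [-0.004, -0.179, -0.984, 1.133], [0.0, 0.0, 0.0, 1.0]] 54.385498512974024 [-0.0543191  0.         0.         0.         0.       ] 0.9960756802721088
side [[-0.812, -0.345, 0.471, -0.009], [-0.584, 0.471, -0.661, 0.824], [0.006, -0.812, -0.584, 0.774], [0.0, 0.0, 0.0, 1.0]] 54.987240013664014 [-0.05295619  0.          0.          0.          0.        ] 0.9959523809523809
0.1 [-0.10227189 -0.25061352  0.83831326] [ 9.78151704e-01  2.07889249e-01 -1.14632400e-04 -1.13631479e-03]
```

View pics/top0.png

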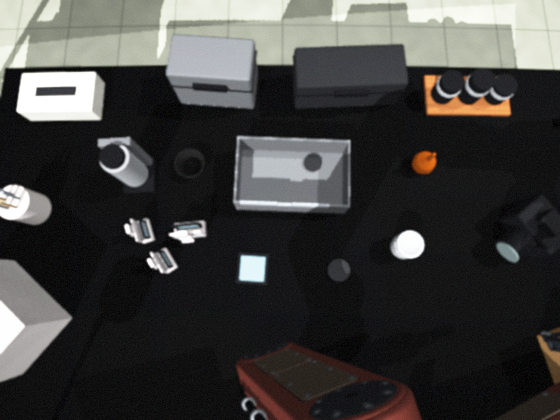

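View pics/side0.png

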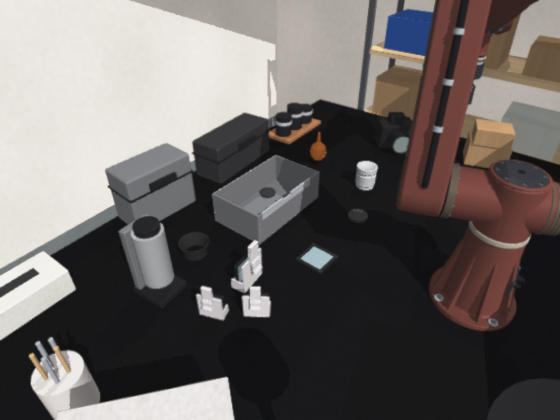

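The top view shows the tub at about (292,174). Three things look like the caddy:
- top (190,230), which is side (248,268)
- top (140,230), which is side (211,303)
- top (162,262), which is side (256,303)

The one at (190,230) looks largest and holds a dark filter. I'll check that with a crop and the depth data.

```bash
python3 - <<'E'
from h import *
c=cam("top"); s=cam("side"); P=cloud(c); S=cloud(s)
a=c["img"][205:285,110:220]; b=s["img"][230:330,180:290]
A=cv2.resize(a,(400,400*80//110),interpolation=cv2.INTER_CUBIC);B=cv2.resize(b,(400,364),interpolation=cv2.INTER_CUBIC)
A=cv2.copyMakeBorder(A,0,364-A.shape[0],0,0,cv2.BORDER_CONSTANT); save(np.hstack([A,B]),"crop.png")
# clusters by points above shelf, both views
for nm,Q,im,(v0,v1,u0,u1) in(("top",P,c["img"],(200,290,110,225)),("side",S,s["img"],(230,330,180,290))):
    q=Q[v0:v1,u0:u1]; m=(q[...,2]>.012).astype(np.uint8)
    n,l,st,ce=cv2.connectedComponentsWithStats(m)
    for i in range(1,n):
        if st[i,4]<60: continue
        w=q[l==i]; print(nm,st[i],(ce[i]+[u0,v0]).round(),"min",np.nanmin(w,0).round(3),"max",np.nanmax(w,0).round(3))
# tub rim points
for nm,Q in(("top",P),("side",S)):
    m=(Q[...,2]>.092)&(Q[...,2]<.108)&(Q[...,0]>.4)&(Q[...,0]<.75)&(abs(Q[...,1]-.05)<.25)
    n,l,st,ce=cv2.connectedComponentsWithStats(m.astype(np.uint8))
    i=1+st[1:,4].argmax(); w=Q[l==i]; print(nm,"rim",len(w),cv2.minAreaRect(w[:,:2].astype(np.float32)),np.median(w[:,2]))
E
```

```text
top [ 15  18  29  25 413] [139. 230.] min [0.454 0.387 0.012] max [0.522 0.435 0.109]
top [ 60  21  35  21 449] [188. 230.] min [0.454 0.244 0.012] max [0.514 0.324 0.139]
top [ 37  48  30  25 357] [161. 261.] min [0.372 0.319 0.012] max [0.439 0.377 0.107]
side [ 59   0  34  12 195] [257. 233.] min [0.549 0.099 0.012] max [0.627 0.161 0.052]
side [  0   2  29  26 433] [194. 243.] min [0.634 0.25  0.012] max [0.715 0.333 0.042]
side [ 51  10  31  50 853] [247. 266.] min [0.453 0.244 0.012] max [0.507 0.329 0.136]
side [ 17  57  30  30 558] [211. 302.] min [0.453 0.391 0.012] max [0.512 0.441 0.103]
side [ 62  57  28  27 588] [256. 301.] min [0.373 0.323 0.012] max [0.431 0.379 0.103]
top rim 845 ((0.6364914774894714, 0.006618961691856384), (0.3006989359855652, 0.1818590611219406), 87.88013458251953) 0.09970334111280765
side rim 669 ((0.6361478567123413, 0.007203653454780579), (0.3037864863872528, 0.1845506876707077), 88.03607177734375) 0.09758229135080576
```

View pics/crop.png

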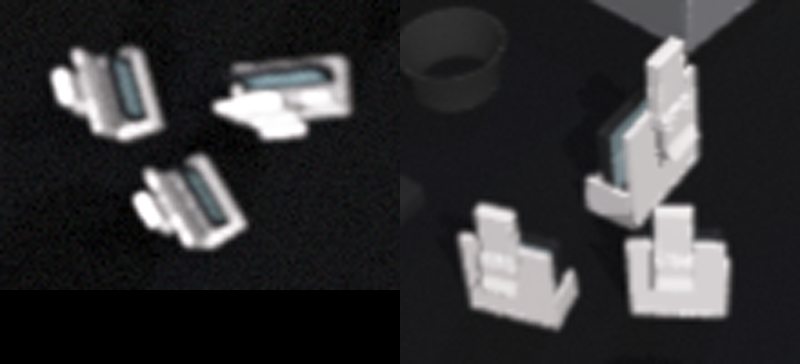

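The crop confirms it: only the caddy at top (190,230) reaches about 136 mm, while the other two are around 105 mm. Next I'll measure its yaw, the tab, and the near wall line.

```bash
python3 - <<'E'
from h import *
c=cam("top"); s=cam("side"); P=cloud(c); S=cloud(s)
for nm,Qs in(("top",[P]),("side",[S]),("both",[P,S])):
    w=np.vstack([q[(q[...,0]>.44)&(q[...,0]<.53)&(q[...,1]>.235)&(q[...,1]<.335)&(q[...,2]>.012)] for q in Qs])
    t=w[(w[:,2]>.096)]; b=w[(w[:,2]<.086)]; bk=w[(w[:,2]>.02)&(w[:,2]<.05)]
    print(nm,"tab",len(t),t.mean(0).round(4),cv2.minAreaRect(t[:,:2].astype(np.float32)),t.max(0).round(3),t.min(0).round(3))
    print("  low",len(b),cv2.minAreaRect(b[:,:2].astype(np.float32)))
# back plate plane fit from side cam: points z .01-.055
w=S[(S[...,0]>.44)&(S[...,0]<.53)&(S[...,1]>.235)&(S[...,1]<.335)&(S[...,2]>.01)&(S[...,2]<.06)]
l=cv2.fitLine(w[:,:2].astype(np.float32),cv2.DIST_HUBER,0,.001,.001).ravel(); print("lowline",l,np.degrees(np.arctan2(l[1],l[0])))
# tab face (towards -x) by side cam
t=S[(S[...,0]>.44)&(S[...,0]<.53)&(S[...,1]>.235)&(S[...,1]<.335)&(S[...,2]>.096)]
l=cv2.fitLine(t[:,:2].astype(np.float32),cv2.DIST_HUBER,0,.001,.001).ravel(); print("tabline",l,np.degrees(np.arctan2(l[1],l[0])))
# near wall outer/top: points of z>.095 near x .549
for nm,Q in(("top",P),("side",S)):
    m=(Q[...,2]>.094)&(Q[...,2]<.108)&(abs(Q[...,0]-.549)<.02)&(abs(Q[...,1]-.01)<.16); q=Q[m]
    l=cv2.fitLine(q[:,:2].astype(np.float32),cv2.DIST_HUBER,0,.001,.001).ravel(); print(nm,"near wall",len(q),l, "z",np.percentile(q[:,2],[10,50,90,100]).round(4),"x at y=.01:",l[2]+(.01-l[3])*l[0]/l[1], "y",q[:,1].min(),q[:,1].max())
big=cv2.resize(s["img"][225:295,220:330],None,fx=7,fy=7,interpolation=cv2.INTER_CUBIC); 
top=cv2.resize(c["img"][205:250,160:220],None,fx=7,fy=7,interpolation=cv2.INTER_CUBIC)
save(big,"side_z.png")
E
```

```text
top tab 81 [0.4658 0.2802 0.128 ] ((0.46695005893707275, 0.2813597619533539), (0.01004729326814413, 0.030261652544140816), 5.5253729820251465) [0.472 0.297 0.139] [0.461 0.266 0.096]
  low 321 ((0.48306965827941895, 0.28399813175201416), (0.058170855045318604, 0.07825891673564911), 6.2807111740112305)
side tab 156 [0.4646 0.2868 0.1191] ((0.4664662182331085, 0.2839367091655731), (0.010552126914262772, 0.03320087864995003), 5.980040073394775) [0.473 0.3   0.136] [0.46  0.267 0.096]
  low 632 ((0.47912803292274475, 0.2873167097568512), (0.08837394416332245, 0.05207981914281845), 83.33133697509766)
both tab 237 [0.465  0.2846 0.1221] ((0.46654507517814636, 0.2833874523639679), (0.01055773813277483, 0.03431573510169983), 6.081148624420166) [0.473 0.3   0.139] [0.46  0.266 0.096]
  low 953 ((0.48260897397994995, 0.2858174443244934), (0.05844409763813019, 0.08398903906345367), 6.750222682952881)
lowline [0.56956834 0.821944   0.48132905 0.3095499 ] 55.279865
tabline [ 0.07574695 -0.99712706  0.46373197  0.28378117] -85.65585
top near wall 300 [0.03391398 0.99942476 0.54878116 0.00229933] z [0.0966 0.1005 0.1031 0.1062] x at y=.01: 0.54904246 y -0.14064911067136038 0.15890433453569985
side near wall 208 [0.03065828 0.9995299  0.54985726 0.05332644] z [0.095  0.0987 0.1011 0.1035] x at y=.01: 0.5485283 y -0.14123877655146733 0.16081613291522812
```

View pics/side_z.png

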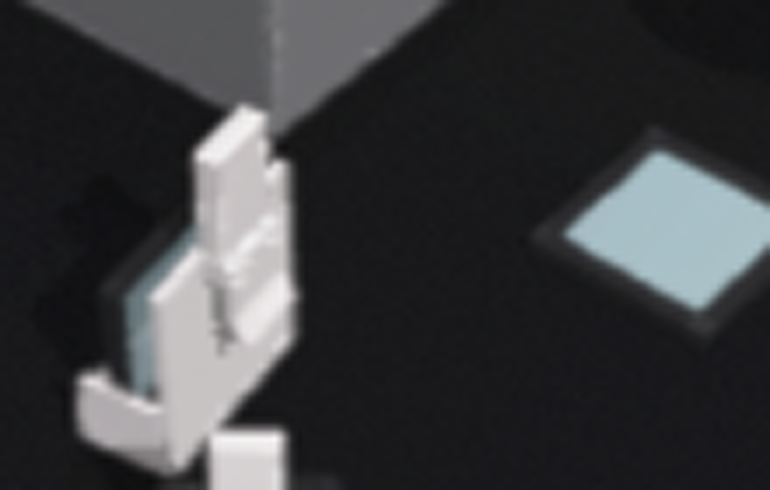

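The zoom shows the caddy upright on the shelf, with the tab top at crop (233,130), nothing around the tab, and the lip facing the robot. Two estimates agree on the pose: tab centre about (0.4665, 0.283), yaw about 5.5°, and tab section 10x30 mm as given. The near wall runs through (0.549, 0.010) with yaw about -2°.

Now I'll move above the tab.

Emit:
arm_command(
  plan=[
    [[3.6,-4.6,-1.4],[0,0,0],0],
    [[3.6,-4.6,-1.4],[0,0,0],0],
    [[3.6,-4.6,-1.4],[0,0,0],0],
    [[3.6,-4.6,-1.4],[0,0,0],0],
    [[3.6,-4.6,-1.4],[0,0,0],0],
    [[3.6,-4.6,0],[0,0,0],0],
    [[3.6,-4.6,0],[0,0,0],0],
    [[3.6,-4.6,0],[0,0,0],0],
    [[3.6,-4.6,0],[0,0,0],0],
    [[3.6,-4.6,0],[0,0,0],0],
    [[3.6,-4.6,0],[0,0,0],0],
    [[3.6,-4.6,0],[0,0,0],0],
    [[3.6,-4.6,0],[0,0,0],0],
    [[3.6,-4.6,0],[0,0,0],0],
    [[3.6,-4.6,0],[0,0,0],0],
  ],
  grip_force=60,
)

```text
t: 2.17
ee_pos: [0.4671, 0.281, 0.3015]
tool_rot: [0.978, 0.208, 0.0, 0.0]
wrist_force: [0.4, -0.9, 0.2]
width: 0.0857
grip_force: 0.0
```

Emit:
arm_command(
  plan=[
    [[0,0,0],[0,0,-10.2],0],
    [[0,0,0],[0,0,-10.2],0],
    [[0,0,0],[0,0,-10.2],0],
    [[0,0,0],[0,0,-10.2],0],
    [[0,0,0],[0,0,-10.2],0],
    [[0,0,0],[0,0,-10.2],0],
    [[0,0,0],[0,0,-10.2],0],
    [[0,0,0],[0,0,0],0],
    [[0,0,0],[0,0,0],0],
  ],
)

```text
t: 3.3
ee_pos: [0.4669, 0.2789, 0.3013]
tool_rot: [0.674, 0.739, -0.0, -0.0]
wrist_force: [-1.0, -0.3, -0.3]
width: 0.085
grip_force: 0.0
```

```bash
cat >> h.py <<'E'
from scipy.spatial.transform import Rotation as R
def go(target,yaw):
    s=telemetry.read_state(); Q=R.from_quat(s["tool_rot"]); M=Q.as_matrix()
    d=Q.inv().apply(np.array(target)-s["ee_pos"])
    h=np.radians(yaw+90); x=[np.cos(h),np.sin(h),0]; T=R.from_matrix(np.c_[x,np.cross([0,0,-1],x),[0,0,-1]])
    print("t",round(s["t"],2),"pos",np.round(s["ee_pos"],4),"shift cm",(d*100).round(2),"turn deg",np.degrees((Q.inv()*T).as_rotvec()).round(2),"F",np.round(s["wrist_force"],2),"w",round(s["width"],4),"q6",round(s["q"][5],2))
E
python3 -c "
from h import *
go([.4665,.283,.098],5.5)"
```

```text
t 3.3 pos [0.4669 0.2789 0.3013] shift cm [ 0.41 -0.   20.33] turn deg [-0.    0.   -0.25] F [-1.04 -0.29 -0.25] w 0.085 q6 0.32
```

Emit:
arm_command(
  plan=[
    [[0.4,0,4.3],[0,0,0],0],
    [[0,0,4],[0,0,0],0],
    [[0,0,3],[0,0,0],0],
    [[0,0,3],[0,0,0],0],
    [[0,0,2],[0,0,0],0],
    [[0,0,2],[0,0,0],0],
    [[0,0,1],[0,0,0],0],
    [[0,0,1],[0,0,0],0],
    [[0,0,0],[0,0,0],0.3],
    [[0,0,0],[0,0,0],0.5],
    [[0,0,0],[0,0,0],0.7],
    [[0,0,0],[0,0,0],0.8],
    [[0,0,0],[0,0,0],0.9],
    [[0,0,0],[0,0,0],1],
    [[0,0,0],[0,0,0],1],
    [[0,0,0],[0,0,0],1],
    [[0,0,0],[0,0,0],1],
  ],
)

```text
t: 5.42
ee_pos: [0.4671, 0.2832, 0.0989]
tool_rot: [0.673, 0.74, 0.001, 0.0]
wrist_force: [0.3, 0.8, 3.7]
width: 0.0092
grip_force: 58.9
```

```bash
python3 - <<'E'
from h import *
go([.4665,.283,.098],5.5)
s=cam("side"); save(s["img"][190:290,190:320],"grasp.png",6)
E
```

```text
t 5.42 pos [0.4671 0.2832 0.0989] shift cm [-0.01 -0.06  0.09] turn deg [ 0.07 -0.02 -0.11] F [0.26 0.79 3.65] w 0.0092 q6 0.32
```

View pics/grasp.png

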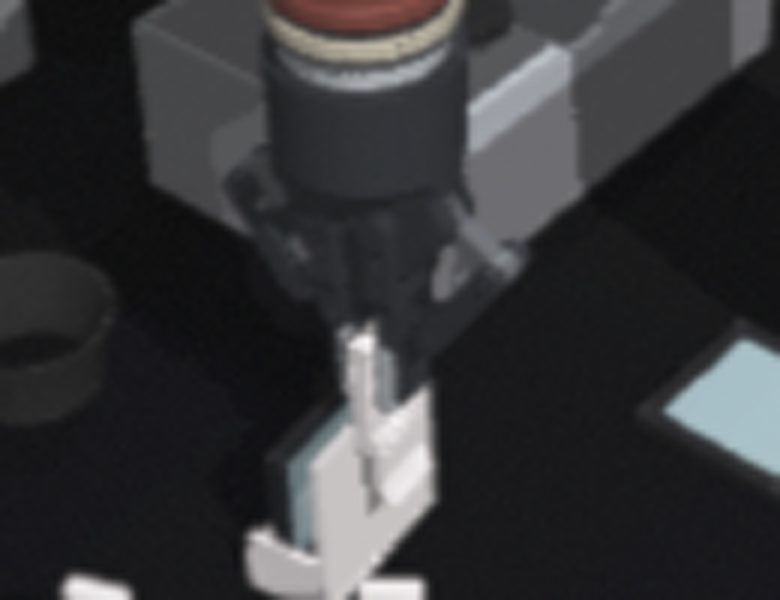

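Grasp is good: width 9.2 mm, pads on the tab, caddy still upright. The TCP sits about 20.9 mm above the hook point. I'll lift, travel to above the rim at y of about +70 mm, and turn to the wall's yaw.

Emit:
arm_command(
  plan=[
    [[0,0,-1],[0,0,0],1],
    [[0,0,-2],[0,0,0],1],
    [[0,0,-3],[0,0,0],1],
    [[0,0,-4],[0,0,0],1],
    [[0,0,-4],[0,0,0],1],
    [[0,0,-2.5],[0,0,0],1],
    [[0,0,0],[0,0,0],1],
  ],
)

```text
t: 6.35
ee_pos: [0.4673, 0.2833, 0.2653]
tool_rot: [0.673, 0.74, 0.002, 0.001]
wrist_force: [-0.0, 0.3, -1.9]
width: 0.0091
grip_force: 58.5
```

```bash
python3 -c "
from h import *
go([.5515,.080,.265],-2)"
```

```text
t 6.35 pos [0.4673 0.2833 0.2653] shift cm [-21.03   6.47   0.03] turn deg [ 0.19 -0.08  7.39] F [-0.02  0.27 -1.89] w 0.0091 q6 0.32
```

Emit:
arm_command(
  plan=[
    [[-2,0.6,0],[0,0,0],1],
    [[-3.5,1.1,0],[0,0,0],1],
    [[-4,1.2,0],[0,0,0],1],
    [[-4,1.2,0],[0,0,0],1],
    [[-3.5,1.1,0],[0,0,0],1],
    [[-2.5,0.8,0],[0,0,0],1],
    [[-1.5,0.5,0],[0,0,0],1],
    [[0,0,0],[0.2,0,3.7],1],
    [[0,0,0],[0,0,3.7],1],
    [[0,0,0],[0,0,0],1],
    [[0,0,0],[0,0,0],1],
  ],
)

```text
t: 7.72
ee_pos: [0.5505, 0.0803, 0.2625]
tool_rot: [0.719, 0.695, -0.002, -0.002]
wrist_force: [0.0, -0.9, -2.0]
width: 0.0096
grip_force: 58.5
```

```bash
python3 - <<'E'
from h import *
go([.5515,.080,.265],-2)
s=cam("side"); c=cam("top"); S=cloud(s); P=cloud(c)
# outward faces: tab/back plate from side cam (white, x near .55)
s0=telemetry.read_state(); e=s0["ee_pos"]
q=S[(abs(S[...,0]-e[0]-.01)<.05)&(abs(S[...,1]-e[1])<.06)&(S[...,2]>.13)&(S[...,2]<e[2]+.03)]
zc=q[:,2]-e[2]+.0989 # caddy z
ax=np.array([np.cos(np.radians(-2)),np.sin(np.radians(-2))]); ay=np.array([-ax[1],ax[0]])
cx=(q[:,:2]-e[:2])@ax*1000-24.5; cy=(q[:,:2]-e[:2])@ay*1000
m=(zc>.005)&(zc<.05)&(cy<36)&(cx<-10)
print("plate outer face x (exp -20):",np.percentile(cx[m],[10,50,90]).round(1),m.sum(),"cy",cy[m].min().round(1),cy[m].max().round(1),"z min",(zc[m].min()*1000).round(1))
A=np.c_[np.ones(m.sum()),cy[m],zc[m]*1000]; print("fit x=a+b*y+c*z",np.linalg.lstsq(A,cx[m],rcond=None)[0].round(4))
# near wall fits again
for nm,Q in(("top",P),("side",S)):
    k=(Q[...,2]>.094)&(Q[...,2]<.108)&(abs(Q[...,0]-.549)<.02)&(abs(Q[...,1]-.01)<.16); w=Q[k]
    l=cv2.fitLine(w[:,:2].astype(np.float32),cv2.DIST_HUBER,0,.001,.001).ravel(); print(nm,len(w),"x at y=.08:",l[2]+(.08-l[3])*l[0]/l[1],np.degrees(l[0]/l[1]))
save(s["img"][110:290,180:390],"over.png",3.6)
E
```

```text
t 7.72 pos [0.5505 0.0803 0.2625] shift cm [-0.03  0.1  -0.25] turn deg [-0.29  0.01  0.08] F [ 0.03 -0.9  -1.95] w 0.0096 q6 0.05
plate outer face x (exp -20): [-21.9 -20.5 -19. ] 216 cy -42.5 36.0 z min 5.1
fit x=a+b*y+c*z [-2.03601e+01 -5.30000e-03 -2.20000e-03]
top 250 x at y=.08: 0.55096835 1.933572
side 211 x at y=.08: 0.55063915 1.9692738
```

View pics/over.png

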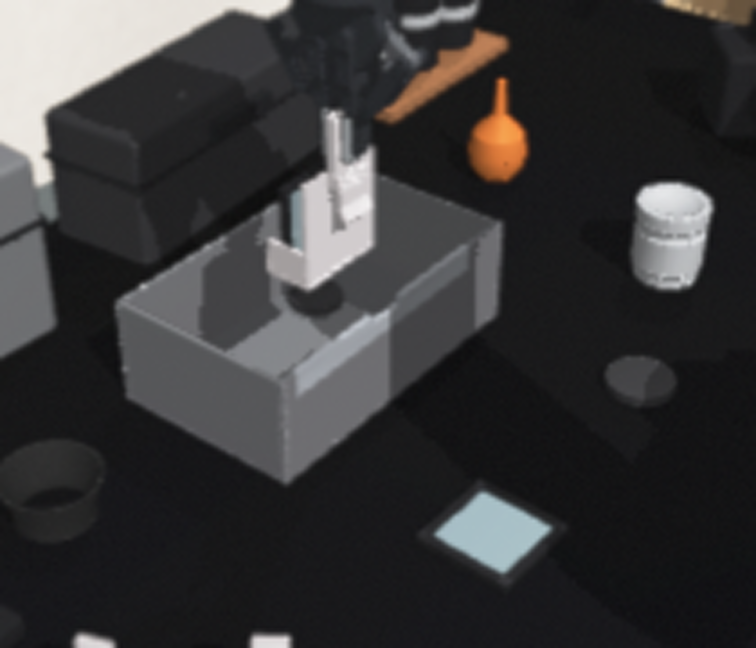

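The caddy is above the near rim at about crop (345,215), upright and square to the wall: plate face fits at -20.4 mm against -20 expected, yaw within 0.3°. The tub is clear below. I'll descend with a 3 mm inward bias, so the plate goes inside the wall, until the flared lip just straddles the strip.

Emit:
arm_command(
  plan=[
    [[0,0.4,0],[-0.3,0,0],1],
    [[0,0,2],[0,0,0],1],
    [[0,0,2.5],[0,0,0],1],
    [[0,0,2],[0,0,0],1],
    [[0,0,1.5],[0,0,0],1],
    [[0,0,1],[0,0,0],1],
    [[0,0,1],[0,0,0],1],
    [[0,0,0.6],[0,0,0],1],
    [[0,0,0],[0,0,0],1],
    [[0,0,0],[0,0,0],1],
  ],
)

```text
t: 9.07
ee_pos: [0.5557, 0.0798, 0.1579]
tool_rot: [0.719, 0.695, 0.001, 0.001]
wrist_force: [0.4, -0.7, -1.9]
width: 0.0093
grip_force: 58.4
```

```bash
python3 -c "
from h import *
go([.5515,.080,.142],-2)"
```

```text
t 9.07 pos [0.5557 0.0798 0.1579] shift cm [ 0.   -0.43  1.59] turn deg [ 0.17  0.01 -0.01] F [ 0.39 -0.7  -1.85] w 0.0093 q6 0.05
```

Emit:
arm_command(
  plan=[
    [[0,-0.1,0.5],[0,0,0],1],
    [[0,0,0.5],[0,0,0],1],
    [[0,0,0.4],[0,0,0],1],
    [[0,0,0.2],[0,0,0],1],
    [[0,0,0],[0,0,0],1],
    [[0,-0.15,0],[0,0,0],1],
    [[0,-0.15,0],[0,0,0],1],
    [[0,0,0],[0,0,0],1],
    [[0,0,0],[0,0,0],1],
  ],
)

```text
t: 10.2
ee_pos: [0.5513, 0.0799, 0.1414]
tool_rot: [0.719, 0.695, 0.001, 0.001]
wrist_force: [-0.2, 0.1, -0.6]
width: 0.009
grip_force: 58.5
```

```bash
python3 - <<'E'
from h import *
go([.5515,.080,.122],-2)
s=cam("side"); save(s["img"][150:250,210:340],"hook.png",6)
E
```

```text
t 10.2 pos [0.5513 0.0799 0.1414] shift cm [0.01 0.02 1.94] turn deg [ 0.12  0.02 -0.01] F [-0.21  0.07 -0.59] w 0.009 q6 0.05
```

View pics/hook.png

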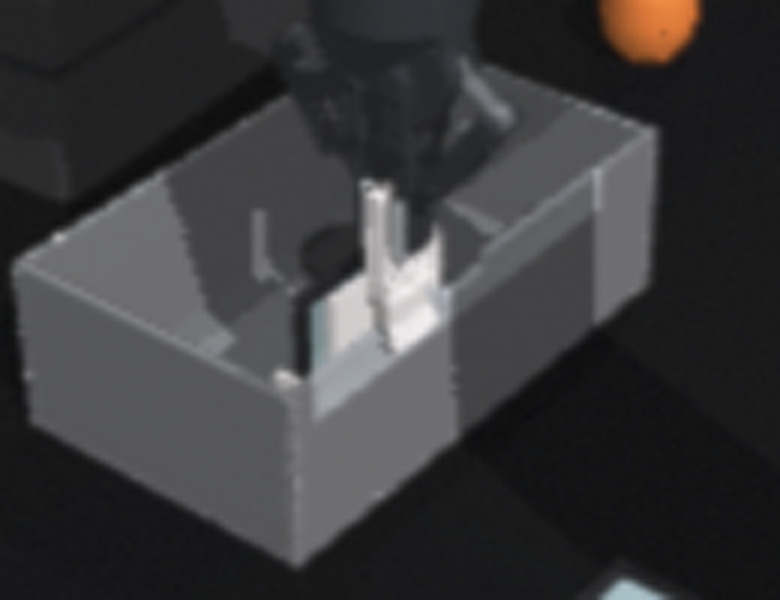

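The lip's lower end at crop (405,330) hangs just outside the strip and the plate is inside the wall, with no notable force. I'll lower it onto the rim in small steps.

Emit:
arm_command(
  plan=[
    [[0,0,0.4],[0,0,0],1],
    [[0,0,0.4],[0,0,0],1],
    [[0,0,0.3],[0,0,0],1],
    [[0,0,0.2],[0,0,0],1],
    [[0,0,0.2],[0,0,0],1],
    [[0,0,0.1],[0,0,0],1],
    [[0,0,0],[0,0,0],1],
    [[0,0,0],[0,0,0],1],
  ],
)

```text
t: 11.25
ee_pos: [0.5514, 0.08, 0.1254]
tool_rot: [0.719, 0.695, 0.001, 0.001]
wrist_force: [-0.7, 1.0, -1.2]
width: 0.0096
grip_force: 58.5
```

Emit:
arm_command(
  plan=[
    [[0,0,0.1],[0,0,0],1],
    [[0,0,0],[0,0,0],1],
  ],
)

```text
t: 11.5
ee_pos: [0.5512, 0.0799, 0.1242]
tool_rot: [0.719, 0.695, 0.0, 0.001]
wrist_force: [0.3, 0.4, -2.0]
width: 0.0095
grip_force: 58.5
```

Emit:
arm_command(
  plan=[
    [[0,0,0.1],[0,0,0],1],
    [[0,0,0],[0,0,0],1],
  ],
)

```text
t: 11.75
ee_pos: [0.5512, 0.08, 0.1232]
tool_rot: [0.719, 0.695, 0.0, 0.001]
wrist_force: [-0.0, 0.1, -1.9]
width: 0.0091
grip_force: 58.5
```

Emit:
arm_command(
  plan=[
    [[0,0,0.1],[0,0,0],1],
    [[0,0,0],[0,0,0],1],
  ],
)

```text
t: 12.0
ee_pos: [0.5511, 0.0799, 0.1221]
tool_rot: [0.719, 0.695, 0.0, 0.001]
wrist_force: [0.1, -0.0, -1.4]
width: 0.0095
grip_force: 58.5
```

Emit:
arm_command(
  plan=[
    [[0,0,0.05],[0,0,0],1],
    [[0,0,0],[0,0,0],1],
  ],
)

```text
t: 12.25
ee_pos: [0.5513, 0.08, 0.1219]
tool_rot: [0.719, 0.695, 0.001, 0.001]
wrist_force: [0.4, -0.4, -1.0]
width: 0.0092
grip_force: 58.7
```

Emit:
arm_command(
  plan=[
    [[0,0,0.05],[0,0,0],1],
    [[0,0,0],[0,0,0],1],
  ],
)

```text
t: 12.5
ee_pos: [0.5513, 0.08, 0.1218]
tool_rot: [0.719, 0.695, 0.001, 0.001]
wrist_force: [-1.2, 0.3, 3.0]
width: 0.0092
grip_force: 59.1
```

Contact at TCP z 0.1218, where predicted (0.122), pressing about 5 N. While step 1 holds, I'll look for the notch by sampling the rim line in both views.

Emit:
arm_command(
  plan=[
    [[0,0,0],[0,0,0],1],
    [[0,0,0],[0,0,0],1],
    [[0,0,0],[0,0,0],1],
  ],
)

```text
t: 12.88
ee_pos: [0.5514, 0.08, 0.1218]
tool_rot: [0.719, 0.695, 0.001, 0.001]
wrist_force: [-3.2, -0.5, 5.0]
width: 0.0092
grip_force: 59.6
```

```bash
python3 - <<'E'
from h import *
a=np.radians(-2); ax=np.array([np.cos(a),np.sin(a)]); ay=np.array([-ax[1],ax[0]])
w0=np.array([.5492,.010])
ys=np.arange(-80,60,4)
for n in("side","top"):
    c=cam(n); Ti=np.linalg.inv(c["T"]); Z=c["z_map"]; g=cv2.cvtColor(c["img"],cv2.COLOR_RGB2GRAY)
    for off,z in((0,.0985),(-.0028,.096)):
        P=np.c_[w0+ax*off+ys[:,None]/1000*ay,np.full(len(ys),z)]
        uv=proj(c,P); zc=(P@Ti[:3,:3].T+Ti[:3,3])[:,2]
        i=np.round(uv).astype(int); dz=(Z[i[:,1],i[:,0]]-zc)*1000
        print(n,off,z,"(y:dz,gray)"," ".join(f"{y}:{d:.0f},{int(k)}" for y,d,k in zip(ys,dz,g[i[:,1],i[:,0]])))
E
```

```text
side 0 0.0985 (y:dz,gray) -80:-3,107 -76:-4,118 -72:-5,115 -68:-3,116 -64:-1,114 -60:1,120 -56:-5,113 -52:-7,113 -48:-0,114 -44:-5,109 -40:-3,118 -36:-5,112 -32:2,115 -28:-3,112 -24:1,109 -20:-3,119 -16:-6,112 -12:-1,114 -8:-0,112 -4:1,103 0:1,98 4:170,83 8:167,73 12:163,75 16:7,95 20:167,74 24:170,79 28:165,79 32:163,136 36:-1,186 40:1,186 44:-3,197 48:-15,213 52:-15,223 56:-20,239
side -0.0028 0.096 (y:dz,gray) -80:3,99 -76:1,104 -72:3,98 -68:-0,103 -64:1,99 -60:-2,104 -56:5,97 -52:6,97 -48:-1,101 -44:1,98 -40:3,98 -36:4,96 -32:0,101 -28:-0,99 -24:-1,97 -20:2,97 -16:4,96 -12:-0,101 -8:-5,99 -4:-2,97 0:0,97 4:7,105 8:14,114 12:5,116 16:3,115 20:5,115 24:9,119 28:9,113 32:9,134 36:-1,172 40:-4,175 44:0,169 48:5,182 52:-12,210 56:-10,223
top 0 0.0985 (y:dz,gray) -80:-0,170 -76:-1,168 -72:-3,167 -68:-3,166 -64:-1,176 -60:-3,173 -56:-0,173 -52:-1,175 -48:-5,177 -44:-2,176 -40:-1,177 -36:-0,176 -32:-3,175 -28:-3,176 -24:-1,171 -20:-1,164 -16:-3,169 -12:-4,171 -8:-7,172 -4:1,142 0:-1,111 4:-423,93 8:-421,88 12:-420,88 16:-423,88 20:-422,87 24:-410,122 28:2,179 32:2,232 36:-2,235 40:-4,248 44:-3,248 48:-3,161 52:-165,101 56:-181,38
top -0.0028 0.096 (y:dz,gray) -80:7,138 -76:9,138 -72:-4,160 -68:-7,160 -64:-6,164 -60:-2,164 -56:-6,156 -52:-2,152 -48:-0,155 -44:-3,154 -40:2,151 -36:2,148 -32:1,146 -28:0,143 -24:2,145 -20:3,140 -16:5,136 -12:7,135 -8:8,134 -4:-2,130 0:-3,110 4:-424,88 8:-423,87 12:-426,89 16:-425,90 20:-424,85 24:-412,117 28:1,165 32:4,229 36:5,230 40:3,236 44:-0,235 48:2,211 52:5,155 56:-12,148
```

The side view shows the rim open from tub y of about +2 to +33 mm, so the notch centre should be near +17 mm (world y about 0.027). I'll slide right to just short of it, then go in small steps.

Emit:
arm_command(
  plan=[
    [[-0.2,0,-0.02],[0,0,0],1],
    [[-0.3,0,0],[0,0,0],1],
    [[-0.3,0,0],[0,0,0],1],
    [[-0.3,0,0],[0,0,0],1],
    [[-0.3,0,0],[0,0,0],1],
  ],
)

```text
t: 13.6
ee_pos: [0.5512, 0.066, 0.1219]
tool_rot: [0.719, 0.695, 0.001, 0.001]
wrist_force: [-0.9, 3.6, 4.8]
width: 0.0094
grip_force: 59.4
```

Emit:
arm_command(
  plan=[
    [[-0.3,0,-0.02],[0,0,0],1],
    [[-0.3,0,0],[0,0,0],1],
    [[-0.3,0,0],[0,0,0],1],
    [[-0.3,0,0],[0,0,0],1],
    [[-0.3,0,0],[0,0,0],1],
    [[-0.3,0,0],[0,0,0],1],
    [[-0.2,0,0],[0,0,0],1],
  ],
)

```text
t: 14.48
ee_pos: [0.5501, 0.0459, 0.1218]
tool_rot: [0.719, 0.695, 0.001, 0.001]
wrist_force: [-0.1, 4.1, 4.8]
width: 0.0092
grip_force: 59.5
```

Emit:
arm_command(
  plan=[
    [[-0.2,0,0],[0,0,0],1],
    [[-0.2,0,0],[0,0,0],1],
    [[-0.2,0,0],[0,0,0],1],
    [[0,0,0],[0,0,0],1],
  ],
)

```text
t: 14.98
ee_pos: [0.5498, 0.0397, 0.1217]
tool_rot: [0.719, 0.695, 0.0, 0.001]
wrist_force: [-0.0, 3.5, 5.2]
width: 0.0092
grip_force: 59.5
```

Emit:
arm_command(
  plan=[
    [[-0.15,0,0],[0,0,0],1],
    [[-0.15,0,0],[0,0,0],1],
    [[-0.15,0,0],[0,0,0],1],
    [[0,0,0],[0,0,0],1],
  ],
)

```text
t: 15.48
ee_pos: [0.5496, 0.035, 0.1216]
tool_rot: [0.719, 0.695, 0.0, 0.001]
wrist_force: [-0.7, 3.1, 5.0]
width: 0.0091
grip_force: 59.5
```

Emit:
arm_command(
  plan=[
    [[-0.15,0,0],[0,0,0],1],
    [[-0.15,0,0],[0,0,0],1],
    [[0,0,0],[0,0,0],1],
  ],
)

```text
t: 15.85
ee_pos: [0.5487, 0.0313, 0.1204]
tool_rot: [0.719, 0.695, -0.001, 0.001]
wrist_force: [1.1, -1.1, -1.8]
width: 0.0092
grip_force: 58.5
```

Emit:
arm_command(
  plan=[
    [[-0.15,0,0],[0,0,0],1],
    [[0,0,0],[0,0,0],1],
  ],
)

```text
t: 16.1
ee_pos: [0.5487, 0.0305, 0.1209]
tool_rot: [0.719, 0.695, -0.0, 0.0]
wrist_force: [0.7, 0.0, -1.2]
width: 0.0092
grip_force: 58.5
```

The support vanished at world y of about 0.031, close to the visual estimate. I'll move 1.5 mm further towards the centre and lower it.

Emit:
arm_command(
  plan=[
    [[-0.15,0,0],[0,0,0],1],
    [[0,0,0.1],[0,0,0],1],
    [[0,0,0.1],[0,0,0],1],
    [[0,0,0],[0,0,0],1],
  ],
)

```text
t: 16.6
ee_pos: [0.5493, 0.0295, 0.1196]
tool_rot: [0.719, 0.695, 0.0, 0.001]
wrist_force: [0.3, 0.2, -0.8]
width: 0.0091
grip_force: 58.5
```

Emit:
arm_command(
  plan=[
    [[0,0,0.1],[0,0,0],1],
    [[0,0,0],[0,0,0],1],
  ],
)

```text
t: 16.85
ee_pos: [0.5494, 0.0295, 0.1186]
tool_rot: [0.719, 0.695, 0.0, 0.001]
wrist_force: [-0.9, 0.4, -1.4]
width: 0.0089
grip_force: 58.5
```

Emit:
arm_command(
  plan=[
    [[-0.05,0,0.1],[0,0,0],1],
    [[0,0,0.1],[0,0,0],1],
    [[0,0,0.1],[0,0,0],1],
    [[0,0,0],[0,0,0],1],
  ],
)

```text
t: 17.35
ee_pos: [0.5494, 0.029, 0.1155]
tool_rot: [0.719, 0.695, 0.0, 0.001]
wrist_force: [0.0, -0.0, -2.5]
width: 0.0094
grip_force: 58.5
```

Emit:
arm_command(
  plan=[
    [[0,0,0.1],[0,0,0],1],
    [[0,0,0],[0,0,0],1],
  ],
)

```text
t: 17.6
ee_pos: [0.5494, 0.029, 0.1146]
tool_rot: [0.719, 0.695, 0.0, 0.001]
wrist_force: [-0.3, -0.5, -2.1]
width: 0.0095
grip_force: 58.5
```

Emit:
arm_command(
  plan=[
    [[0,0,0.05],[0,0,0],1],
    [[0,0,0],[0,0,0],1],
  ],
)

```text
t: 17.85
ee_pos: [0.5494, 0.029, 0.1142]
tool_rot: [0.719, 0.695, 0.0, 0.001]
wrist_force: [0.3, 0.0, -2.2]
width: 0.0091
grip_force: 58.5
```

Emit:
arm_command(
  plan=[
    [[0,0,0.05],[0,0,0],1],
    [[0,0,0],[0,0,0],1],
  ],
)

```text
t: 18.1
ee_pos: [0.5496, 0.029, 0.1139]
tool_rot: [0.719, 0.695, 0.001, 0.001]
wrist_force: [0.6, -0.1, -0.2]
width: 0.0095
grip_force: 58.8
```

Emit:
arm_command(
  plan=[
    [[0,0,0.05],[0,0,0],1],
    [[0,0,0],[0,0,0],1],
    [[0,0,0],[0,0,0],1],
  ],
)

```text
t: 18.48
ee_pos: [0.5496, 0.029, 0.1138]
tool_rot: [0.719, 0.695, 0.001, 0.001]
wrist_force: [-3.0, -0.4, 6.9]
width: 0.0092
grip_force: 59.5
```

Bottomed at TCP z 0.1138, exactly 8 mm below the rim level. I'll ease off the press, open, and lift clear.

Emit:
arm_command(
  plan=[
    [[0,0,-0.05],[0,0,0],1],
    [[0,0,0],[0,0,0],1],
    [[0,0,0],[0,0,0],0.85],
    [[0,0,0],[0,0,0],0.75],
    [[0,0,0],[0,0,0],0.6],
    [[0,0,0],[0,0,0],0.45],
    [[0,0,0],[0,0,0],0.45],
    [[0,0,0],[0,0,0],0.45],
    [[0,0,-0.5],[0,0,0],0.45],
    [[0,0,-1],[0,0,0],0.45],
    [[0,0,-2],[0,0,0],0.45],
    [[0,0,-3],[0,0,0],0.45],
    [[0,0,-3],[0,0,0],0.45],
    [[0,0,-3],[0,0,0],0.45],
    [[0,0,0],[0,0,0],0.45],
    [[0,0,0],[0,0,0],0.45],
  ],
)

```text
t: 20.48
ee_pos: [0.5488, 0.0291, 0.2383]
tool_rot: [0.719, 0.695, 0.0, 0.001]
wrist_force: [-0.1, 0.0, -1.0]
width: 0.047
grip_force: 0.0
```

```bash
python3 - <<'E'
from h import *
s=cam("side"); c=cam("top"); S=cloud(s); P=cloud(c)
for n,Q in(("side",S),("top",P)):
    q=Q[(abs(Q[...,0]-.5494)<.015)&(abs(Q[...,1]-.029)<.025)&(Q[...,2]>.115)&(Q[...,2]<.17)]
    print(n,"tab",len(q),"top z (exp .150)",np.percentile(q[:,2],95).round(4),cv2.minAreaRect(q[:,:2].astype(np.float32)))
    lo=q[q[:,2]<.13].mean(0); hi=q[q[:,2]>.14].mean(0); print("  lo",lo.round(4),"hi",hi.round(4))
print(telemetry.read_state()["ee_pos"])
save(s["img"][150:250,210:340],"end.png",6)
E
```

```text
side tab 105 top z (exp .150) 0.1502 ((0.5494716167449951, 0.03021201118826866), (0.03161967545747757, 0.01204456202685833), 89.414306640625)
  lo [0.547  0.0336 0.1223] hi [0.5485 0.0315 0.1468]
top tab 1 top z (exp .150) 0.1206 ((0.5452589392662048, 0.0426633395254612), (0.0, 0.0), 0.0)
  lo [0.5453 0.0427 0.1206] hi [nan nan nan]
[0.54817119 0.02909924 0.23703026]<stdin>:6: RuntimeWarning: Mean of empty slice.
  ret = um.true_divide(
```

View pics/end.png

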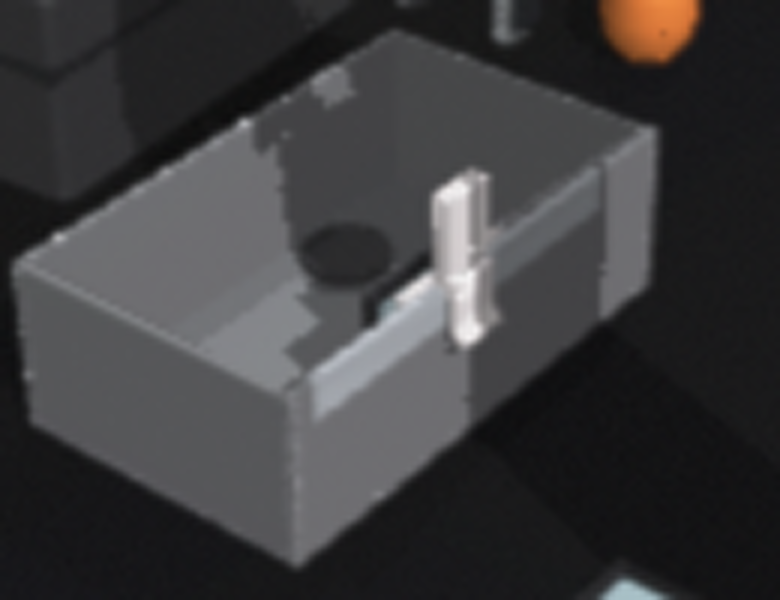

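The caddy hangs upright in the notch, with the tab at crop (460,215), lip outside and filter inside. The tab top measures z 0.150 as predicted, and the gripper is clear, so I'll hand in.

```bash
python3 -c "
from plant import r
print(r.close_job())"
```

```text
the job is handed in; nothing more can be done
None
```

The caddy hangs upright, fully down in the notch of the near rim with the filter inside the tub, and the gripper is clear; I handed the job in at about 20 s of the 72 s, and no verdict was returned.

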